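# Dip the basting brush in the leaning press cup

## Robot

A 6-joint arm with a two-finger parallel gripper is mounted at the origin on a cart in front of the work surface, level with it; the furniture and walls round the work are solid. World frame = base frame: x ahead of the robot, y to its left, z up, the work surface at z = 0. Lengths are in m, angles in rad, forces in N, time in s.
With the tool pointing down it reaches from about 0.325 to 0.775 m from the base axis. Payload 9.3 kg.
Tool frame: the origin (TCP) lies at the very end of the fingers, on their centre line; the grasp point (between the pads) lies 19 mm behind it; z points along the fingers, y is the line along which they close (so a half turn about z gives the same grasp; the last joint's range is limited). The gripper opens to 85 mm and grips with 20 to 120 N. Pads are 22 mm wide; open, the fingers measure 114 mm over their backs; the gripper's body (76 mm by 85 mm) begins 54 mm behind the grasp point. The pads swing forward as they close: fully open they stand 13 mm farther back than shut.
Start: joints at [0.965, 0.259, 0.021, 1.334, 0, 1.418], TCP at [0.241, 0.495, 0.231] pointing down, gripper open.
Joint ranges: [-3.04, 3.04], [-0.91, 1.82], [-1.04, 1.36], [-1.92, 1.95], [-1.52, 1.45], [-3.14, 3.14]. Speed limits (rad/s): [2.22, 2.22, 2.79, 3.14, 3.14, 3.14].

## Interface

Orientations are given as [roll, pitch, yaw] about the fixed x, y, z axes, in that order (R = Rz(yaw) Ry(pitch) Rx(roll)).
In Python, from plant import env gives the robot as it stands.
- The arm moves only by the tool arm_command, never from a script. Its argument "commands" is text: rows parted by semicolons, each of 7 numbers parted by spaces: the shift along the tool's x, y, z normalised to -1 to 1, where 1 is 20 cm, then the turn, a rotation vector about the tool's x, y, z normalised to -1 to 1, where 1 is 180 degrees, then the finger opening in mm, from 0 to 85.4. In form: tx ty tz ax ay az hand; .... A call has 1 to 10 rows; each row is the pose to reach, as a shift and turn from the pose commanded when the call began, along the tool's axes at that moment, turning the shorter way round; what a row does not reach only later rows make up. A row lasts 1/8 s, in which the tool goes at most 62.5 mm and 10.7 degrees, less where a joint would pass 70% of its speed; a pose out of reach is approached as far as the arm can. A call with a number of a shift or a turn outside -1 to 1 is refused whole. A call with a gripper value outside its range is refused whole. The fingers move at their own pace and stop on an object; "grip_force" is the grip in N (left out, the last holds). Time passes only in rows, so rows that repeat a pose let the fingers close. It gives the time, the measured TCP pose, the force, the opening and the grip force at its end, in the units of the state.
- env.state(): the state, without advancing time (a new reading comes with each control period).
- env.capture(name): name is "scene" or "top" or "wrist"; returns a dict with "frame" (400x640x3 uint8, red, green, blue), "z_map" (400x640 float32, m along the optical axis (not along the pixel's ray), 0 where there is no reading), "vfov" (degrees; the focal length in pixels is half the picture's height over the tangent of half this angle, whatever the lens; pixels are square), "cx", "cy" (the principal point, pixels), "world_to_cam" (4x4, takes a point from world to camera coordinates); the wrist camera has in their place "hand_eye" (4x4, takes a point from camera to tool coordinates, whose origin is the TCP and whose axes are the flange's). Camera axes: x right, y down, z forward; pixel columns grow to the right and rows downward; lengths in m; the calibration is good to about 2 mm. A picture is of the moment at which its call begins: read the wrist's pose just before it.
- env.hand_in(): hands the job in; it is judged then, once.
The state is a dict: "time": time; "qpos": joint angles; "dq": joint speeds; "tau": joint torques, N m; "position": TCP position; "eef_rot": TCP orientation; "wrist_force": force on the tool from outside, world axes, zero at the start; "torque": the same for the moment, N m; "finger_gap": finger opening in m; "grip_force": force on a finger pad.
Only numpy, scipy, OpenCV 4.12 (cv2) and the standard library are available. Lean on these libraries where they do the work, as an engineer would, in place of code of your own. Each camera call takes 0.05 s, during which the arm holds its last target. There are 200 camera calls.

## Task

Take the basting brush out of its pot, dip its head down the bore of the leaning dip cup and press the sprung plate inside gently all the way down to its stop, without ramming it. Then draw the brush clear of the cup and stand it back in its pot, head down and fully home, and let go. Leave the ramekin, the tin and the mill where they stand.

Things in the scene. Friction and masses are not known exactly. Their poses are not given: they have to be found in the camera images.
- brush: Basting brush, 170 mm, 90 g, standing loosely head down in its pot. Origin: centre of the head's flat end (the tip); z runs up to the handle's end. Round white head 22 mm across, z = 0 to 46 mm; steel ferrule 22 mm to z = 72 mm; flat wooden handle z = 72 to 170 mm, 20 mm wide along x, 14 mm thick along y. Grip it about z = 135 mm.
- brush_pot: Brush pot, fixed to the table: upright steel tube on a round foot of 96 mm. Origin at the centre of its underside, z up. Outside 45 mm (47 mm at the rim), bore 34 mm, rim at z = 75 mm, inner floor at z = 10 mm; the brush's tip rests on that floor.
- dip_cup: Dip cup: fixed aluminium tube, outside 43 mm (rim 46), bore 32 mm, leaning 32 degrees from vertical. Origin: mouth centre; z: bore axis, out of the mouth. Inside, square to the axis, a white sprung plate (30 mm), 46 to 62 mm below the mouth at rest: differs each time, not reported. It gives at 4 N, takes 9 N at its stop 12 mm down, then is firm. The brush must lean with the bore to reach it.
- dip_stand: The dip cup's bracket, fixed to the table: steel foot plate 130 x 90 x 10 mm with two cheeks. Origin at the centre of its underside, z up, x away from the side to which the cup leans. The cup's mouth centre lies at x = -30 mm, z = 118 mm in this frame.
- plate (a joint): How far the sprung plate in the dip cup is pressed, in m: 0 released, 0.012 at its stop. It springs back.
- ramekin: Loose cream ramekin, 68 mm across, 37 mm high, a bystander. Origin at the centre of its underside.
- tin: Loose low food tin, 75 mm across, 58 mm high, a bystander at the left. Origin at the centre of its underside.
- mill: Loose small mill with a grey cap, 44 mm across, 90 mm high, a bystander at the right. Origin at the centre of its underside.
There are look-alikes about, which are no part of the job. Leave any green or orange look-alike of the brush_pot alone.

How it is judged:
On the way, in this order (a step that is already met when the one before it is completed fails the run):
1. the brush's tip is in the dip cup's bore and has pressed the plate down to within 3 mm of its stop (value of joint plate above 0.009 m and z of brush in the frame of dip_cup below -0.05 m and distance between brush and dip_cup below 0.1 m and contact force between brush and dip_cup above 2 N and angle between the z axis of brush and the z axis of dip_cup, either way round below 0.35 rad), for 0.1 s.
2. the brush is drawn clear of the dip cup and the plate has sprung back (value of joint plate below 0.002 m and z of brush in the frame of dip_cup above 0.005 m and contact force between brush and dip_cup below 0.1 N), for 0.1 s.
At the end, for the whole second after the job is handed in: The brush stands in its pot again, tip on the pot's floor (within 6 mm) and within 12 mm of its centre, handle up (within 14 degrees), at rest; the plate in the dip cup has sprung back; ramekin, tin and mill are within 30 mm of where they stood (horizontal distance between brush and brush_pot below 0.012 m and z of brush in the frame of brush_pot between 0.004 and 0.016 m and angle between brush's own z axis and vertical below 0.25 rad and linear speed of brush below 0.02 m/s and value of joint plate below 0.002 m and distance of each of ramekin, tin, mill from where it was at the start of the episode below 0.03 m); the robot touches nothing.
It fails at once if the dip cup is rammed with the brush (over 35 N) (contact force between brush and dip_cup above 35 N).
It fails at once if the dip cup is hit with the gripper (over 25 N) (contact force between the arm and dip_cup above 25 N).
It fails at once if the ramekin is shifted by more than 30 mm (distance of ramekin from where it was at the start of the episode above 0.03 m).
It fails at once if the tin is shifted by more than 30 mm (distance of tin from where it was at the start of the episode above 0.03 m).
It fails at once if the mill is shifted by more than 30 mm (distance of mill from where it was at the start of the episode above 0.03 m).
It also fails if it takes over 54 s, if anything falls off the work surface, if the arm or the gripper's body presses on something with over 40 N, if the wrist force passes 120 N, or if a joint passes its speed limit or range.

## Working session

There is one attempt and no reset: what is moved stays moved. The work goes in short steps, Python scripts to look and compute and a tool call to move; the robot and the scene stay as the last step left them, time stands still between calls to the robot, and variables do not carry over. Pictures are saved under pics/ and viewed, at most 10 in all, crops included, and the job is handed in when it is done.

Besides the shell and the picture viewer there is one more tool, called after "Emit:" as name(argument=value, ...), one argument or row to a line, values as JSON. arm_command: Moves the arm, as the interface text tells. Its arguments: {"type":"object","properties":{"commands":{"type":"string"},"grip_force":{"type":"number"}},"required":["commands"]}

```bash
ls; mkdir -p pics; cat > h.py <<'E'
import numpy as np,cv2,pickle
from plant import env
def cap(n):
    s=env.state(); c=env.capture(n); c['state']=s; pickle.dump(c,open(n+'.pkl','wb')); return c
def K(c): return 200/np.tan(np.radians(c['vfov'])/2)
def T(c):
    if 'world_to_cam' in c: return np.linalg.inv(c['world_to_cam'])
    s=c['state']; from scipy.spatial.transform import Rotation as R
    M=np.eye(4); M[:3,:3]=R.from_euler('xyz',s['eef_rot']).as_matrix(); M[:3,3]=s['position']
    return M@c['hand_eye']
def ray(c,u,v):
    M=T(c); f=K(c); d=M[:3,:3]@np.array([(u-c['cx'])/f,(v-c['cy'])/f,1]); return M[:3,3],d
def onz(c,u,v,z):
    o,d=ray(c,u,v); return o+d*(z-o[2])/d[2]
def cloud(c):
    z=c['z_map']; v,u=np.mgrid[:400,:640]; f=K(c)
    P=np.stack([(u-c['cx'])/f*z,(v-c['cy'])/f*z,z],-1); M=T(c); W=P@M[:3,:3].T+M[:3,3]; W[z==0]=np.nan; return W
E
python3 - <<'E'
from h import *
s=env.state(); print(s)
for n in ['scene','top']:
    c=cap(n); print(n,c['vfov'],c['cx'],c['cy'],T(c).round(3).tolist()); cv2.imwrite(f'pics/{n}0.png',c['frame'][:,:,::-1])
E
```

```text
pics
{'time': 0.0, 'qpos': array([ 9.65436158e-01,  2.59208650e-01,  2.07261774e-02,  1.33370739e+00,
       -3.68056508e-06,  1.41820470e+00]), 'dq': array([ 0.00194818, -0.00102957, -0.00278678, -0.00122843,  0.00081033,
       -0.00062336]), 'tau': array([ 1.93097699e-04, -5.55643094e+01,  3.44527173e+01,  1.38698041e-02,
       -1.69919144e-04,  2.01753051e-05]), 'position': array([0.24043069, 0.4943332 , 0.23064323]), 'eef_rot': array([-3.14021475e+00, -2.08180269e-04,  2.68882397e+00]), 'wrist_force': array([-0.29793999,  0.63203092, -0.0747579 ]), 'torque': array([ 0.00980942, -0.03132746,  0.02822829]), 'grip_force': 0.0, 'finger_gap': 0.08522687023322754}
scene 43.47118881998661 320.3646906633878 198.0907279046559 [[0.441, -0.465, 0.767, -0.507], [-0.898, -0.237, 0.372, -0.526], [0.009, -0.853, -0.522, 0.822], [0.0, 0.0, 0.0, 1.0]]
top 56.342117263472545 318.5199105158573 200.3769958765663 [[-0.029, -0.986, 0.165, 0.406], [-1.0, 0.027, -0.012, 0.036], [0.007, -0.166, -0.986, 1.288], [0.0, 0.0, 0.0, 1.0]]
```

View pics/scene0.png

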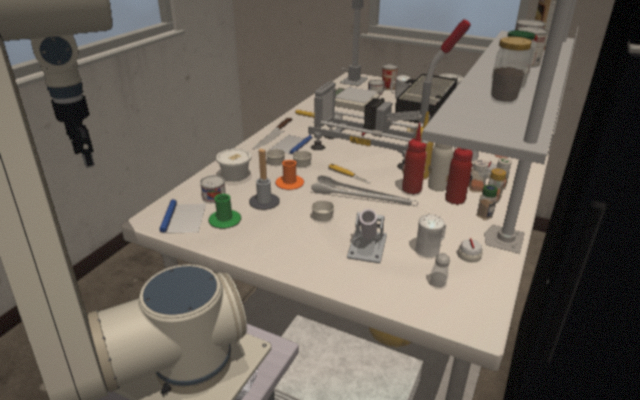

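View pics/top0.png

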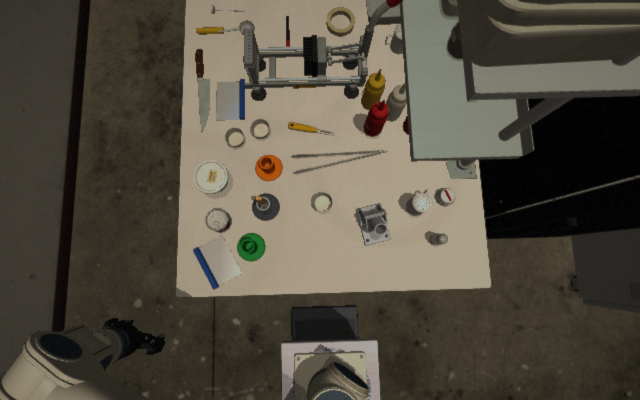

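The brush stands in the grey steel pot: scene (264,195), top (265,206). Candidates for the pot are green at scene (224,212), orange at (289,178), and grey with the brush at (264,195), and I choose grey. The dip cup is at scene (369,230), top (374,225), the ramekin at scene (322,210), the tin at (212,188) and the mill at (440,270).

```bash
python3 - <<'E'
from h import *
a=pickle.load(open('scene.pkl','rb')); b=pickle.load(open('top.pkl','rb'))
A=cv2.resize(a['frame'][140:220,230:310],(390,390),interpolation=cv2.INTER_CUBIC);B=cv2.resize(b['frame'][195:255,345:405],(390,390),interpolation=cv2.INTER_CUBIC)
cv2.imwrite('pics/crop1.png',np.hstack([A,B])[:,:,::-1])
for n,c in (('scene',a),('top',b)):
    W=cloud(c)
    # brush handle: cloud z>0.09 near pot
    pot=onz(b,265,207,0.0)
    m=(np.hypot(W[...,0]-pot[0],W[...,1]-pot[1])<0.06)
    for lo,hi in((0.005,.02),(.03,.07),(.07,.085),(.09,.12),(.12,.15),(.15,.17),(.17,.2)):
        q=W[m&(W[...,2]>lo)&(W[...,2]<hi)]
        if len(q): print(n,lo,len(q),q.mean(0).round(4),q.min(0).round(4),q.max(0).round(4))
    cup=onz(b,374,225,0.05); m=(np.hypot(W[...,0]-cup[0],W[...,1]-cup[1])<0.1); 
    for lo,hi in((0.005,.02),(.03,.07),(.07,.095),(.095,.12),(.12,.15)):
        q=W[m&(W[...,2]>lo)&(W[...,2]<hi)]
        if len(q): print('cup',lo,len(q),q.mean(0).round(4),q.min(0).round(4),q.max(0).round(4))
E
```

```text
scene 0.005 264 [0.5906 0.1964 0.0089] [0.5535 0.1582 0.0051] [0.6467 0.2482 0.0197]
scene 0.03 174 [0.5892 0.1969 0.0514] [0.5763 0.1804 0.0302] [0.6252 0.2247 0.0699]
scene 0.07 82 [0.5955 0.2013 0.0756] [0.5751 0.1804 0.0701] [0.6228 0.2275 0.0845]
scene 0.09 62 [0.5982 0.2003 0.1052] [0.5902 0.1916 0.0905] [0.6136 0.2134 0.1199]
scene 0.12 63 [0.5974 0.2005 0.1354] [0.59   0.1905 0.1202] [0.6097 0.2143 0.1495]
scene 0.15 42 [0.5974 0.2005 0.16  ] [0.5916 0.1928 0.1502] [0.6063 0.2121 0.1695]
scene 0.17 30 [0.5991 0.2005 0.176 ] [0.5929 0.1906 0.1706] [0.6065 0.2108 0.1812]
cup 0.005 848 [ 0.5171 -0.1689  0.0093] [ 0.4581 -0.2207  0.0051] [ 0.6034 -0.0806  0.0197]
cup 0.03 188 [ 0.5357 -0.1666  0.0511] [ 0.5094 -0.1981  0.0302] [ 0.5832 -0.1261  0.0698]
cup 0.07 230 [ 0.5303 -0.1689  0.0834] [ 0.4926 -0.2012  0.0703] [ 0.5673 -0.1244  0.0946]
cup 0.095 151 [ 0.5055 -0.17    0.1077] [ 0.4811 -0.1931  0.0955] [ 0.5347 -0.1499  0.12  ]
cup 0.12 50 [ 0.5153 -0.1674  0.1243] [ 0.5017 -0.1884  0.1201] [ 0.5223 -0.1504  0.1302]
top 0.005 328 [0.599  0.2019 0.0084] [0.5571 0.1544 0.005 ] 
[... 262 characters left out ...]
96]
top 0.12 14 [0.6007 0.1998 0.1347] [0.5973 0.1941 0.1203] [0.6074 0.2108 0.1476]
top 0.15 9 [0.6003 0.2003 0.1605] [0.5976 0.1946 0.1535] [0.6067 0.2115 0.1646]
top 0.17 31 [0.6042 0.2042 0.1783] [0.598  0.1955 0.1723] [0.6109 0.2143 0.1817]
cup 0.005 507 [ 0.5238 -0.157   0.0097] [ 0.4622 -0.2575  0.005 ] [ 0.6057 -0.0696  0.0187]
cup 0.03 75 [ 0.5561 -0.1519  0.0527] [ 0.5138 -0.1949  0.0304] [ 0.5953 -0.1183  0.07  ]
cup 0.07 236 [ 0.5433 -0.1602  0.086 ] [ 0.5017 -0.1992  0.0703] [ 0.5722 -0.1215  0.0949]
cup 0.095 133 [ 0.5141 -0.1675  0.1075] [ 0.4876 -0.1919  0.095 ] [ 0.5656 -0.1294  0.1198]
cup 0.12 33 [ 0.5189 -0.1658  0.1253] [ 0.5062 -0.1875  0.1201] [ 0.5279 -0.1492  0.1316]
```

View pics/crop1.png

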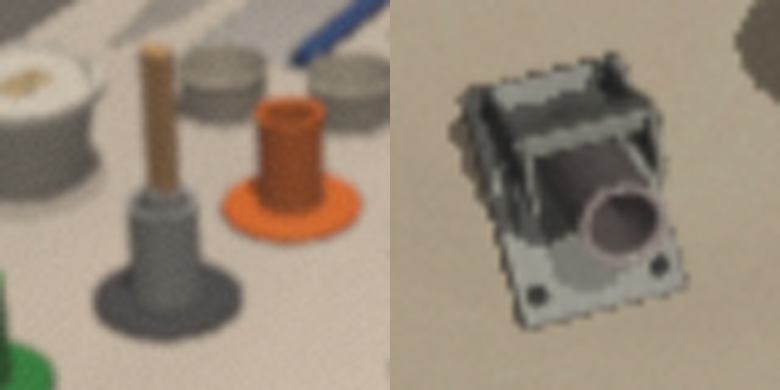

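```bash
cat >> h.py <<'E'
from scipy.spatial.transform import Rotation as R
def row(p,Rt):
    s=env.state(); R0=R.from_euler('xyz',s['eef_rot'])
    t=R0.inv().apply(np.array(p)-s['position'])/0.2; r=(R0.inv()*Rt).as_rotvec()/np.pi
    print('row',t.round(4),r.round(4)); return t,r
def down(yaw): return R.from_euler('xyz',[np.pi,0,yaw])
E
python3 - <<'E'
from h import *
c=cap('wrist'); print(c['vfov'],c['hand_eye'].round(4).tolist())
yaw=env.state()['eef_rot'][2]
for y in (yaw,np.pi,np.pi/2): row([.53,.2,.37],down(y)) 
E
```

```text
59.96400242643564 [[-0.0003, -0.9643, -0.2647, 0.0677], [1.0, -0.0002, -0.0004, -0.0002], [0.0003, -0.2647, 0.9643, -0.1427], [0.0, 0.0, 0.0, 1.0]]
row [-1.9456 -0.6911 -0.6956] [-0.0003 -0.0001  0.    ]
row [-1.9456 -0.6911 -0.6956] [-3.000e-04 -1.000e-04 -1.441e-01]
row [-1.9456 -0.6911 -0.6956] [-3.000e-04  1.000e-04  3.559e-01]
```

Emit:
arm_command(
  commands="-0.3 0 -0.7 0 0 0 85; -0.97 -0.35 -0.7 0 0 0 85; -0.97 -0.35 -0.7 0 0 0 85; -0.97 -0.35 -0.7 0 0 0 85; -0.97 -0.35 -0.7 0 0 0 85; -0.97 -0.35 -0.7 0 0 0 85",
)

```text
time: 0.9
position: [0.3849, 0.3464, 0.3711]
eef_rot: [-3.142, -0.0, 2.687]
wrist_force: [-0.3, -0.2, -0.0]
finger_gap: 0.0851
grip_force: 0.0
```

Emit:
arm_command(
  commands="-0.97 -0.35 0 0 0 -0.144 85; -0.97 -0.35 0 0 0 -0.144 85; -0.97 -0.35 0 0 0 -0.144 85; -0.97 -0.35 0 0 0 -0.144 85; -0.97 -0.35 0 0 0 -0.144 85; -0.97 -0.35 0 0 0 -0.144 85; -0.97 -0.35 0 0 0 -0.144 85",
)

```text
time: 1.78
position: [0.5272, 0.2004, 0.3714]
eef_rot: [3.141, 0.0, -3.14]
wrist_force: [0.5, -1.1, 0.5]
finger_gap: 0.0852
grip_force: 0.0
```

```bash
python3 - <<'E'
from h import *
c=cap('wrist'); cv2.imwrite('pics/w1.png',c['frame'][:,:,::-1]); import shutil; shutil.copy('wrist.pkl','w1.pkl')
print(c['state']['position'],c['state']['eef_rot'],c['state']['time'])
E
```

```text
[0.52724603 0.20037422 0.37142335] [ 3.14136551e+00  2.31885812e-05 -3.13989620e+00] 1.775
```

View pics/w1.png

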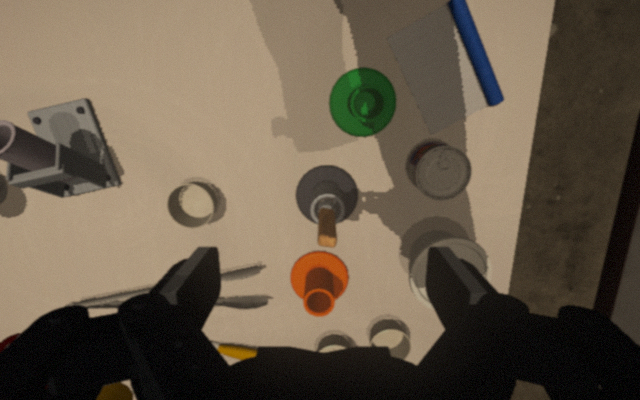

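The wrist view shows the handle end at (327,241) in the grey pot (rim about (328,208), foot (327,193)). Green is at (363,102), orange at (319,290), and the cup's mouth at about (8,138).

```bash
python3 - <<'E'
from h import *
cs={n:pickle.load(open(n+'.pkl','rb')) for n in ('scene','top','w1')}
p0=np.array([.598,.201])
rays=[]
for n,c in cs.items():
    W=cloud(c); d=np.hypot(W[...,0]-p0[0],W[...,1]-p0[1]); z=W[...,2]
    hsv=cv2.cvtColor(c['frame'],cv2.COLOR_RGB2HSV); 
    wood=((hsv[...,0]<22)&(hsv[...,1]>90)&(d<.05)&(z>.07))
    top=wood&(z>.165); q=W[top]
    print(n,'wood',wood.sum(),'zmax',np.percentile(z[wood],[90,98]).round(4))
    if n!='scene':
        e=W[wood&(z>np.percentile(z[wood],97)-.006)][:,:2].astype(np.float32); r=cv2.minAreaRect(e*1000); print(' rect',len(e),np.round(r[0],1),np.round(r[1],1),r[2])
    # axis: mean per slice
    for lo in (.09,.11,.13,.15,.165): 
        k=W[wood&(z>lo)&(z<lo+.015)]; print('  ',lo,len(k),k.mean(0).round(4)) if len(k) else 0
    foot=((d<.07)&(hsv[...,2]<110)&(hsv[...,1]<90)).astype(np.uint8) if n!='scene' else ((d<.07)&(hsv[...,2]<130)&(hsv[...,1]<60)).astype(np.uint8)
    k,l,st,ce=cv2.connectedComponentsWithStats(foot); i=1+np.argmax(st[1:,4]); m=l==i
    f=m&(z>.003)&(z<.02)
    v,u=np.nonzero(f); o,dd=ray(c,0,0)
    X=np.array([onz(c,a,b,float(np.median(z[f]))) for a,b in zip(u,v)])
    h=cv2.convexHull((X[:,:2]*1000).astype(np.float32)); el=cv2.fitEllipse(h); print(' foot',np.median(z[f]).round(4),np.round(el[0],1),np.round(el[1],1), 'enc',cv2.minEnclosingCircle(h))
    t=(d<.035)&(z>.066)&(z<.08)&~wood
    h=cv2.convexHull((W[t][:,:2]*1000).astype(np.float32)); print(' rim',np.percentile(z[t],[50,90]).round(4),cv2.minEnclosingCircle(h))
    # bystanders none
E
```

```text
scene wood 147 zmax [0.1746 0.1803]
   0.09 21 [0.5974 0.2006 0.0973]
   0.11 24 [0.5966 0.1994 0.1171]
   0.13 24 [0.5965 0.1995 0.1385]
   0.15 22 [0.5964 0.1998 0.1574]
   0.165 28 [0.5983 0.2008 0.1728]
 foot 0.0075 [597.7 202.6] [90.9 96.6] enc ((598.6847534179688, 201.18345642089844), 49.00825881958008)
 rim [0.073  0.0769] ((600.1478271484375, 203.4212646484375), 25.103254318237305)
top wood 64 zmax [0.1802 0.1816]
 rect 27 [604.8 204.7] [18.4 12.7] 85.97239685058594
   0.09 7 [0.6016 0.1995 0.0977]
   0.11 9 [0.6007 0.2    0.1195]
   0.13 7 [0.6011 0.1994 0.1401]
   0.15 8 [0.6004 0.1989 0.1613]
   0.165 23 [0.604  0.2038 0.1774]
 foot 0.0077 [604.2 205.2] [92.7 93.5] enc ((604.2659301757812, 205.15162658691406), 47.52182388305664)
 rim [0.0742 0.0775] ((604.392822265625, 204.65817260742188), 22.653329849243164)
w1 wood 660 zmax [0.1799 0.1808]
 rect 229 [602.4 204.6] [19.9 13.7] 78.58399200439453
   0.09 59 [0.5969 0.2041 0.0972]
   0.11 63 [0.5967 0.2048 0.1174]
   0.13 75 [0.5967 0.2049 0.1378]
   0.15 89 [0.5966 0.2048 0.1575]
   0.165 233 [0.6001 0.2043 0.1761]
 foot 0.0079 [601.5 206. ] [93.1 93.9] enc ((601.3670654296875, 206.1267852783203), 47.14013671875)
 rim [0.0746 0.0761] ((602.6207885742188, 205.53985595703125), 22.812061309814453)
```

Emit:
arm_command(
  commands="0.3 -0.9 0 0 0 0 85; 0.3 -0.9 0 0 0 0 85; 0.3 -0.9 0 0 0 0 85; 0.3 -0.9 0 0 0 0 85; 0.3 -0.9 0 0 0 0 85",
)

```text
time: 2.45
position: [0.468, 0.0194, 0.3717]
eef_rot: [3.141, 0.001, 3.141]
wrist_force: [-0.7, 0.5, 0.2]
finger_gap: 0.085
grip_force: 0.0
```

Emit:
arm_command(
  commands="0.1 -0.7 0.2 0 0 0 85; 0.1 -0.7 0.2 0 0 0 85; 0.1 -0.7 0.2 0 0 0 85; 0.1 -0.7 0.2 0 0 0 85; 0.1 -0.7 0.2 0 0 0 85",
)

```text
time: 3.08
position: [0.4488, -0.1196, 0.3315]
eef_rot: [3.141, 0.0, -3.14]
wrist_force: [0.2, 0.2, 0.7]
finger_gap: 0.0849
grip_force: 0.0
```

```bash
python3 - <<'E'
from h import *
c=cap('wrist'); cv2.imwrite('pics/w2.png',c['frame'][:,:,::-1]); import shutil; shutil.copy('wrist.pkl','w2.pkl')
print(c['state']['position'],c['state']['eef_rot'],c['state']['time'],c['state']['qpos'])
E
```

```text
[ 0.44876111 -0.11961134  0.33149101] [ 3.14128815e+00  2.95301394e-04 -3.14014684e+00] 3.075 [-4.41733178e-01  9.90552406e-02  7.21059899e-02  1.54371088e+00
  4.01718391e-04 -4.43179011e-01]
```

View pics/w2.png

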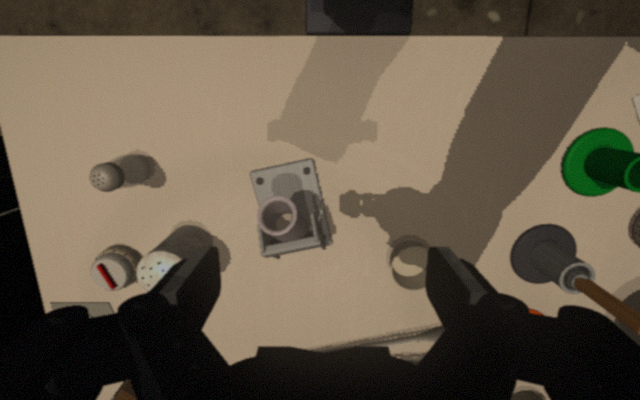

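Wrist view 2 shows the cup's mouth ring at (278,215), with the foot plate's near corners at (250,172) and (313,160). The ramekin is at (408,262) and the brush's pot at (555,262).

```bash
python3 - <<'E'
from h import *
from scipy.optimize import least_squares
cs={n:pickle.load(open(n+'.pkl','rb')) for n in ('w2','top','scene')}
for n,c in cs.items():
    W=cloud(c); z=W[...,2]; f=c['frame'].astype(int)
    d=np.hypot(W[...,0]-.53,W[...,1]+.163)
    pl=(d<.10)&(z>.006)&(z<.016); k=W[pl][:,:2].astype(np.float32)*1000
    # largest component
    m=cv2.morphologyEx(pl.astype(np.uint8),cv2.MORPH_OPEN,np.ones((3,3))); _,l,st,_=cv2.connectedComponentsWithStats(((d<.11)&(z>.006)).astype(np.uint8)); i=1+np.argmax(st[1:,4])
    k=W[(l==i)&(m>0)][:,:2].astype(np.float32)*1000
    r=cv2.minAreaRect(k); print(n,'plate',len(k),np.round(r[0],1),np.round(r[1],1),round(r[2],2))
    # rim: highest region; fit plane through depth of ring points
    if n!='scene':
        q=W[(d<.09)&(z>.1)]
        for a in (14,17,20):
            th=np.radians(a); ax=np.array([-np.sin(np.radians(32))*np.cos(th),-np.sin(np.radians(32))*np.sin(th),np.cos(np.radians(32))])
            s=q@ax; top=np.percentile(s,97); e1=np.cross(ax,[0,0,1]);e1/=np.linalg.norm(e1); e2=np.cross(ax,e1)
            # ring: near top plane
            g=q[abs(s-top)<.004]; h=cv2.convexHull((np.c_[g@e1,g@e2]*1000).astype(np.float32)); (x,y),rad=cv2.minEnclosingCircle(h); el=cv2.fitEllipse(h)
            C=ax*(np.median(g@ax))+e1*el[0][0]/1000+e2*el[0][1]/1000; C2=ax*(np.median(g@ax))+e1*x/1000+e2*y/1000
            print(a,len(g),'C',C.round(4),np.round(el[1],1),'enc',C2.round(4),round(rad,1))
            u,sv,vt=np.linalg.svd(g-g.mean(0)); print('   normal',(vt[2]*np.sign(vt[2,2])).round(3))
c=cs['w2']; cv2.imwrite('pics/w2c.png',cv2.resize(c['frame'][140:270,220:350,::-1],(520,520),interpolation=cv2.INTER_CUBIC))
E
```

```text
w2 plate 0 [0. 0.] [0. 0.] 0.0
14 275 C [ 0.4423 -0.1651  0.4097] [ 9.1 19.4] enc [ 0.4416 -0.1616  0.4098] 6.5
   normal [ 0.042 -0.694  0.719]
17 284 C [ 0.4427 -0.1704  0.4087] [10.6 30.4] enc [ 0.443  -0.1706  0.4089] 15.1
   normal [ 0.082 -0.464  0.882]
20 348 C [ 0.4435 -0.1714  0.4079] [11.9 32.6] enc [ 0.4441 -0.1713  0.4083] 15.9
   normal [-0.055 -0.383  0.922]
top plate 323 [ 532.7 -161.3] [128.9  86.4] 14.17
14 44 C [ 0.5059 -0.1702  0.1187] [42.5 44.3] enc [ 0.5057 -0.1703  0.1185] 22.3
   normal [-0.522 -0.132  0.843]
17 43 C [ 0.506  -0.1702  0.1186] [42.5 44.3] enc [ 0.5058 -0.1703  0.1184] 22.3
   normal [-0.518 -0.143  0.843]
20 41 C [ 0.5059 -0.1703  0.1187] [42.3 44.2] enc [ 0.5057 -0.1703  0.1186] 22.3
   normal [-0.515 -0.151  0.844]
scene plate 751 [ 530.9 -164.6] [130.9  90. ] 12.45
```

View pics/w2c.png

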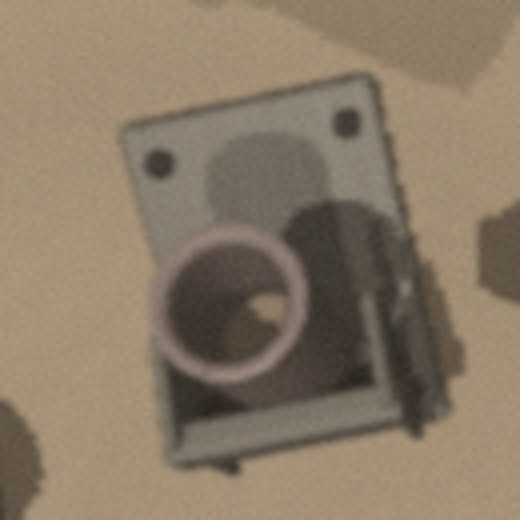

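The crop shows the mouth ring centred at (277,215), with the white plate partly lit down in the bore at about (284,220).

```bash
python3 - <<'E'
from h import *
c=pickle.load(open('w2.pkl','rb'))
W=cloud(c); z=W[...,2]; d=np.hypot(W[...,0]-.53,W[...,1]+.163); ok=(z<.2)
M=(ok&(d<.11)&(z>.0055)).astype(np.uint8); M=cv2.morphologyEx(M,cv2.MORPH_OPEN,np.ones((3,3))); _,l,st,_=cv2.connectedComponentsWithStats(M); i=1+np.argmax(st[1:,4]); m=(l==i)
print('z plate',np.median(z[m&(z<.02)]))
k=W[m&(z<.016)][:,:2].astype(np.float32)*1000; r=cv2.minAreaRect(k); print('plate',len(k),r)
print(cv2.boxPoints(r).round(1).tolist())
q=W[ok&(d<.09)&(z>.095)]
for a in (13,17):
    th=np.radians(a); s32=np.sin(np.radians(32)); ax=np.array([-s32*np.cos(th),-s32*np.sin(th),np.cos(np.radians(32))])
    s=q@ax; top=np.percentile(s,90); e1=np.cross(ax,[0,0,1]);e1/=np.linalg.norm(e1); e2=np.cross(ax,e1)
    g=q[abs(s-top)<.004]; h=cv2.convexHull((np.c_[g@e1,g@e2]*1000).astype(np.float32)); el=cv2.fitEllipse(h)
    C=ax*np.median(g@ax)+e1*el[0][0]/1000+e2*el[0][1]/1000
    u,sv,vt=np.linalg.svd(g-g.mean(0),full_matrices=False); print(a,len(g),C.round(4),np.round(el[1],1),'normal',(vt[2]*np.sign(vt[2,2])).round(3))
    b=W[ok]; v=b-C; sa=v@ax; rr=np.linalg.norm(v-sa[:,None]*ax,axis=1); inn=(rr<.010)&(sa<-.02)&(sa>-.09); print('inside depth',np.percentile(sa[inn],[5,25,50,75,95]).round(4),inn.sum())
# mouth ring by colour: ray onto z=0.118 and triangulate with top view
o,dd=ray(c,277.5,215.5); print('mouth ray at .118',onz(c,277.5,215.5,.118).round(4))
# ramekin, pot check
for u,v in ((408,262),): print(W[v-3:v+3,u-3:u+3].reshape(-1,3).mean(0).round(3))
print('cam',T(c)[:3,3])
E
```

```text
z plate 0.010100551470204722
plate 3008 ((531.1011962890625, -164.1839599609375), (129.23123168945312, 90.29105377197266), 12.478837013244629)
[[458.29998779296875, -134.10000610351562], [477.79998779296875, -222.1999969482422], [603.9000244140625, -194.3000030517578], [584.4000244140625, -106.0999984741211]]
13 616 [ 0.5025 -0.1701  0.1178] [43.8 44.5] normal [-0.522 -0.122  0.844]
inside depth [-0.0571 -0.0564 -0.0559 -0.0552 -0.0544] 87
17 612 [ 0.5025 -0.1701  0.1177] [43.7 44.5] normal [-0.521 -0.127  0.844]
inside depth [-0.0571 -0.0561 -0.0557 -0.0551 -0.0542] 72
mouth ray at .118 [ 0.5037 -0.1686  0.118 ]
[0.614 0.006 0.005]
cam [ 0.38106576 -0.11952503  0.47417496]
```

```bash
python3 - <<'E'
from h import *
row([.602,.2045,.26],down(-1.771))
E
```

```text
row [-0.769   1.6191  0.3585] [-1.000e-04  2.000e-04 -4.357e-01]
```

Emit:
arm_command(
  commands="-0.4 0.8 0 0 0 -0.2 85; -0.4 0.8 0 0 0 -0.2 85; -0.4 0.8 0 0 0 -0.2 85; -0.4 0.8 0 0 0 -0.2 85; -0.4 0.8 0 0 0 -0.2 85",
)

```text
time: 3.75
position: [0.5282, 0.0409, 0.3314]
eef_rot: [-3.142, 0.0, -2.511]
wrist_force: [0.3, -0.4, -0.1]
finger_gap: 0.0851
grip_force: 0.0
```

```bash
python3 - <<'E'
from h import *
row([.602,.2045,.26],down(-1.771))
E
```

```text
row [-0.7801  0.4432  0.3569] [-0.      0.     -0.2355]
```

Emit:
arm_command(
  commands="-0.78 0.443 0 0 0 -0.2355 85; -0.78 0.443 0 0 0 -0.2355 85; -0.78 0.443 0 0 0 -0.2355 85; -0.78 0.443 0 0 0 -0.2355 85; -0.78 0.443 0.2 0 0 -0.2355 85; -0.78 0.443 0.357 0 0 -0.2355 85; -0.78 0.443 0.357 0 0 -0.2355 85; -0.78 0.443 0.357 0 0 -0.2355 85",
)

```text
time: 4.75
position: [0.6027, 0.2022, 0.2616]
eef_rot: [-3.14, 0.001, -1.775]
wrist_force: [0.4, 0.5, 0.1]
finger_gap: 0.0849
grip_force: 0.0
```

```bash
python3 - <<'E'
from h import *
import shutil
c=cap('wrist'); shutil.copy('wrist.pkl','w3.pkl'); cv2.imwrite('pics/w3.png',c['frame'][:,:,::-1])
W=cloud(c); z=W[...,2]; d=np.hypot(W[...,0]-.602,W[...,1]-.2045)
hsv=cv2.cvtColor(c['frame'],cv2.COLOR_RGB2HSV); wood=(d<.05)&(z>.08)&(z<.19)&(hsv[...,0]<25)&(hsv[...,1]>80)
print(wood.sum(),np.percentile(z[wood],98))
e=(W[wood&(z>.174)][:,:2]*1000).astype(np.float32); print(cv2.minAreaRect(e))
for lo in (.09,.12,.15): k=W[wood&(z>lo)&(z<lo+.02)]; print(k.mean(0).round(4) if len(k) else 0)
t=(d<.035)&(z>.07)&(z<.079)&~wood; h=cv2.convexHull((W[t][:,:2]*1000).astype(np.float32)); print('rim',cv2.minEnclosingCircle(h),cv2.fitEllipse(h))
row([.602,.2045,.126],down(-1.771))
E
```

```text
936 0.18103792168470803
((603.1829833984375, 204.5431671142578), (20.036685943603516, 13.833861351013184), 78.50617218017578)
[0.6015 0.1955 0.0999]
[0.6017 0.1956 0.1308]
[0.6017 0.1955 0.1603]
rim ((603.1987915039062, 205.9029541015625), 22.845932006835938) ((603.0350952148438, 205.89393615722656), (45.03064727783203, 45.24528884887695), 50.3551139831543)
row [-0.0093  0.0083  0.6792] [-0.0008  0.0003 -0.0012]
```

Emit:
arm_command(
  commands="-0.010 0.003 0.25 0 0 0 85; -0.010 0.003 0.5 0 0 0 85; -0.010 0.003 0.68 0 0 0 85; -0.010 0.003 0.68 0 0 0 85; -0.010 0.003 0.68 0 0 0 40; -0.010 0.003 0.68 0 0 0 8; -0.010 0.003 0.68 0 0 0 8; -0.010 0.003 0.68 0 0 0 8; -0.010 0.003 0.68 0 0 0 8; -0.010 0.003 0.68 0 0 0 8",
  grip_force=60,
)

```text
time: 6.05
position: [0.6027, 0.2044, 0.1246]
eef_rot: [-3.14, 0.001, -1.774]
wrist_force: [1.5, -0.7, 5.4]
finger_gap: 0.0136
grip_force: 58.7
```

Emit:
arm_command(
  commands="0 0 0 0 0 0 8; 0 0 0 0 0 0 8; 0 0 0 0 0 0 8; 0 0 0 0 0 0 8",
)

```text
time: 6.55
position: [0.6027, 0.2044, 0.1246]
eef_rot: [-3.14, 0.001, -1.774]
wrist_force: [-0.3, -0.9, 6.9]
finger_gap: 0.0133
grip_force: 58.7
```

Emit:
arm_command(
  commands="0 0 -0.2 0 0 0 8; 0 0 -0.5 0 0 0 8; 0 0 -0.8 0 0 0 8; 0 0 -1 0 0 0 8; 0 0 -1 0 0 0 8; 0 0 -1 0 0 0 8",
)

```text
time: 7.3
position: [0.602, 0.2043, 0.3225]
eef_rot: [3.14, -0.001, -1.774]
wrist_force: [0.4, 0.3, -2.0]
finger_gap: 0.0135
grip_force: 58.9
```

```bash
python3 - <<'E'
from h import *
import shutil
c=cap('wrist'); shutil.copy('wrist.pkl','w4.pkl'); cv2.imwrite('pics/w4.png',c['frame'][:,:,::-1])
H=c['hand_eye']; z=c['z_map']; v,u=np.mgrid[:400,:640]; f=K(c)
P=np.stack([(u-c['cx'])/f*z,(v-c['cy'])/f*z,z],-1)@H[:3,:3].T+H[:3,3]
m=(z>0)&(np.hypot(P[...,0],P[...,1])<.035)&(P[...,2]>.01)&(P[...,2]<.14)
for lo in np.arange(.01,.14,.01):
    k=P[m&(P[...,2]>lo)&(P[...,2]<lo+.01)]
    if len(k): print(lo.round(3),len(k),k.mean(0).round(4),'y range',np.percentile(k[:,1],[2,98]).round(4),'xmax',np.percentile(k[:,0],[95]).round(4))
s=env.state(); print(s['position'],s['eef_rot'])
ax=np.array([-.517,-.117,.848]); ax/=np.linalg.norm(ax); C=np.array([.503,-.170,.118])
R0=R.from_euler('xyz',s['eef_rot']); zt=R0.apply([0,0,1]); w=np.cross(zt,-ax); w*=np.arcsin(np.linalg.norm(w))/np.linalg.norm(w); Rt=R.from_rotvec(w)*R0
print(Rt.apply([0,0,1]),-ax); np.save('Rt.npy',Rt.as_matrix())
row(C+ax*(.04+.1146)+[0,0,.03],Rt)
E
```

```text
0.01 197 [0.0087 0.0004 0.015 ] y range [-0.0061  0.0071] xmax [0.0095]
0.02 168 [0.0087 0.0003 0.0251] y range [-0.0063  0.0069] xmax [0.0095]
0.03 120 [0.0087 0.0003 0.0342] y range [-0.0062  0.0068] xmax [0.0096]
0.04 422 [0.0049 0.0003 0.0446] y range [-0.01    0.0107] xmax [0.01]
0.05 148 [0.0083 0.0003 0.0563] y range [-0.0098  0.0103] xmax [0.0107]
0.06 113 [0.0084 0.0004 0.065 ] y range [-0.0093  0.0101] xmax [0.0104]
0.07 120 [0.0082 0.0001 0.0749] y range [-0.0097  0.0097] xmax [0.0103]
0.08 106 [0.0082 0.0001 0.085 ] y range [-0.0099  0.0102] xmax [0.0104]
0.09 88 [0.0083 0.0001 0.095 ] y range [-0.0094  0.01  ] xmax [0.0103]
0.1 83 [8.200e-03 1.000e-04 1.044e-01] y range [-0.0102  0.0099] xmax [0.0105]
0.11 6 [0.0074 0.0008 0.1106] y range [-0.0091  0.01  ] xmax [0.0101]
[0.60182306 0.20429554 0.32205874] [ 3.13886081e+00 -1.11010508e-03 -1.77384347e+00]
[ 0.5169788   0.1169952  -0.84796523] [ 0.5169788   0.1169952  -0.84796523]
row [2.1016 0.4792 0.2185] [ 0.1628 -0.0738  0.    ]
```

View pics/w4.png

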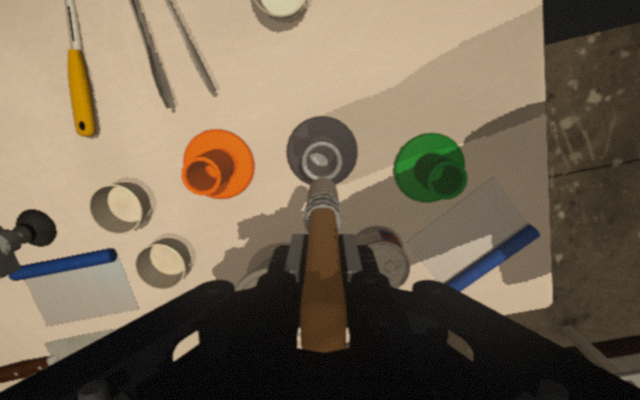

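View 4: the brush is held straight at (322,260), with its head over the empty grey pot at (322,150).

Emit:
arm_command(
  commands="1 0.24 0 0 0 0 8; 1 0.24 0 0 0 0 8; 1 0.24 0 0 0 0 8; 1 0.24 0 0 0 0 8; 1 0.24 0 0 0 0 8",
)

```text
time: 7.98
position: [0.5144, 0.0174, 0.3232]
eef_rot: [3.14, 0.0, -1.776]
wrist_force: [0.6, -0.2, -1.3]
finger_gap: 0.0133
grip_force: 59.1
```

Emit:
arm_command(
  commands="1 0.24 0 0 0 0 8; 1 0.24 0 0 0 0 8; 1 0.24 0 0 0 0 8; 1 0.24 0 0.08 -0.037 0 8; 1 0.24 0 0.1628 -0.0738 0 8; 1 0.24 0 0.1628 -0.0738 0 8; 1 0.24 0 0.1628 -0.0738 0 8; 1 0.24 0 0.1628 -0.0738 0 8",
)

```text
time: 8.98
position: [0.4281, -0.1683, 0.3242]
eef_rot: [-2.624, 0.221, -1.715]
wrist_force: [-0.2, -0.6, -0.3]
finger_gap: 0.013
grip_force: 59.2
```

```bash
cat >> h.py <<'E'
ax=np.array([-.517,-.117,.848]); ax/=np.linalg.norm(ax); C=np.array([.503,-.170,.118])
def held(L=.1146,xo=-.0007):
    s=env.state(); R0=R.from_euler('xyz',s['eef_rot']); tip=s['position']+R0.apply([xo,.0002,L]); v=tip-C; a=v@ax
    print('t',s['time'],'tip',tip.round(4),'axial',round(a,4),'lat',(v-a*ax).round(4),'ang',np.degrees(np.arccos(-R0.apply([0,0,1])@ax)).round(2),'F',s['wrist_force'].round(2),'Fax',round(s['wrist_force']@ax,2))
def goto(a,Rt,L=.1146,xo=-.0007):
    return row(C+ax*a-Rt.apply([xo,.0002,L]),Rt)
E
python3 - <<'E'
from h import *
held(); goto(.03,R.from_matrix(np.load('Rt.npy'))); print(env.state()['qpos'].round(3))
E
```

```text
t 8.975 tip [ 0.4873 -0.1541  0.2271] axial 0.0988 lat [0.0353 0.0274 0.0253] ang 0.01 F [-0.2  -0.6  -0.32] Fax -0.1
row [0.1849 0.1785 0.3438] [-0.0001  0.0001  0.0001]
[-0.881 -0.162 -0.317  1.141  0.493 -2.179]
```

Emit:
arm_command(
  commands="0.185 0.1785 0 0 0 0 8; 0.185 0.1785 0.15 0 0 0 8; 0.185 0.1785 0.344 0 0 0 8; 0.185 0.1785 0.344 0 0 0 8; 0.185 0.1785 0.344 0 0 0 8; 0.185 0.1785 0.344 0 0 0 8",
)

```text
time: 9.72
position: [0.4285, -0.1876, 0.2413]
eef_rot: [-2.621, 0.22, -1.713]
wrist_force: [-0.4, -0.1, -1.5]
finger_gap: 0.0134
grip_force: 59.2
```

```bash
python3 - <<'E'
from h import *
held(); goto(-.045,R.from_matrix(np.load('Rt.npy')))
c=cap('wrist'); cv2.imwrite('pics/w5.png',c['frame'][:,:,::-1])
W=cloud(c); v=W-C; a=v@ax; r=v-a[...,None]*ax; rr=np.linalg.norm(r,axis=-1)
ring=(abs(a)<.005)&(rr<.027)&(rr>.013); k=W[ring]; e1=np.cross(ax,[0,0,1]);e1/=np.linalg.norm(e1);e2=np.cross(ax,e1)
from scipy.optimize import least_squares
h=cv2.convexHull((np.c_[(k-C)@e1,(k-C)@e2]*1000).astype(np.float32)); print(ring.sum(),cv2.fitEllipse(h),cv2.minEnclosingCircle(h),np.percentile(a[ring],[10,50,90]).round(4)); print(e1.round(3),e2.round(3))
m=(a>.032)&(a<.08)&(rr<.02)
for lo in (.032,.045,.06): q=m&(a>lo)&(a<lo+.012); print('head',q.sum(), r[q].mean(0).round(4),(r[q]@e1).min().round(4),(r[q]@e1).max().round(4),(r[q]@e2).min().round(4),(r[q]@e2).max().round(4))
E
```

```text
t 9.725 tip [ 0.488  -0.1735  0.1443] axial 0.0305 lat [0.0008 0.0001 0.0005] ang 0.17 F [-0.38 -0.15 -1.49] Fax -1.05
row [0.0013 0.0038 0.3775] [-0.0009  0.0002  0.0005]
772 ((-0.0712745189666748, 0.1334400177001953), (43.925052642822266, 44.35266876220703), 77.58482360839844) ((-0.17957597970962524, 0.20336243510246277), 22.373401641845703) [-0.0021 -0.      0.0011]
[-0.221  0.975  0.   ] [-0.827 -0.187 -0.53 ]
head 68 [-0.0005 -0.0089 -0.0015] -0.0114 0.0016 -0.0096 0.0099
head 114 [-0.0003 -0.0085 -0.0014] -0.0114 0.0033 -0.0104 0.01
head 134 [-0.0005 -0.0085 -0.0015] -0.0114 0.0036 -0.0109 0.0101
```

View pics/w5.png

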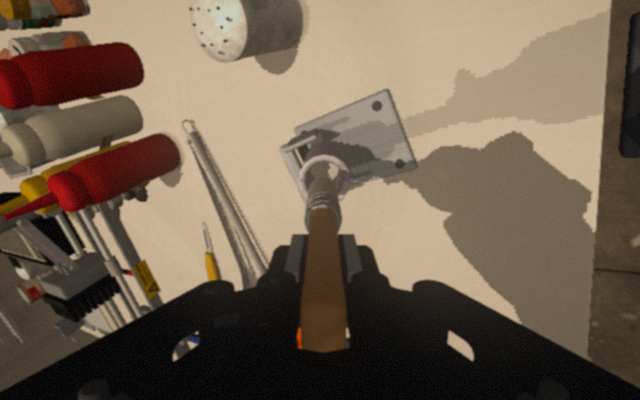

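View 5: the head, at (322,185), sits over the mouth ring at (324,172), centred within 1 mm by the measurement.

Emit:
arm_command(
  commands="0.001 0.004 0.06 0 0 0 8; 0.001 0.004 0.12 0 0 0 8; 0.001 0.004 0.18 0 0 0 8; 0.001 0.004 0.24 0 0 0 8; 0.001 0.004 0.30 0 0 0 8; 0.001 0.004 0.35 0 0 0 8; 0.001 0.004 0.40 0 0 0 8; 0.001 0.004 0.40 0 0 0 8",
)

```text
time: 10.78
position: [0.4688, -0.1777, 0.1716]
eef_rot: [-2.622, 0.222, -1.714]
wrist_force: [-0.1, 0.0, -1.0]
finger_gap: 0.0136
grip_force: 59.2
```

```bash
python3 -c "
from h import *
held(); held()"
```

```text
t 10.775 tip [ 0.5282 -0.1635  0.0746] axial -0.0506 lat [-0.001   0.0006 -0.0005] ang 0.14 F [-0.11  0.04 -1.  ] Fax -0.79
t 10.775 tip [ 0.5282 -0.1635  0.0746] axial -0.0506 lat [-0.001   0.0006 -0.0005] ang 0.14 F [-0.11  0.04 -1.  ] Fax -0.79
```

Step on to 12 mm more in 2 mm steps.

Emit:
arm_command(
  commands="0 0 0.01 0 0 0 8; 0 0 0.02 0 0 0 8; 0 0 0.03 0 0 0 8; 0 0 0.04 0 0 0 8; 0 0 0.05 0 0 0 8; 0 0 0.06 0 0 0 8; 0 0 0.06 0 0 0 8; 0 0 0.06 0 0 0 8",
)

```text
time: 11.78
position: [0.4751, -0.1767, 0.1621]
eef_rot: [-2.621, 0.221, -1.715]
wrist_force: [-3.4, 0.3, 4.3]
finger_gap: 0.0132
grip_force: 60.1
```

```bash
python3 -c "
from h import *
held()"
```

```text
t 11.775 tip [ 0.5346 -0.1625  0.0651] axial -0.0621 lat [-0.0005  0.0002 -0.0003] ang 0.17 F [-3.35  0.25  4.27] Fax 5.33
```

Emit:
arm_command(
  commands="0 0 0.01 0 0 0 8; 0 0 0.015 0 0 0 8; 0 0 0.02 0 0 0 8; 0 0 0.025 0 0 0 8; 0 0 0.025 0 0 0 8; 0 0 0.025 0 0 0 8",
)

```text
time: 12.52
position: [0.4778, -0.1761, 0.1578]
eef_rot: [-2.621, 0.221, -1.715]
wrist_force: [-3.6, -0.9, 5.7]
finger_gap: 0.0134
grip_force: 60.4
```

```bash
python3 -c "
from h import *
held()"
```

```text
t 12.525 tip [ 0.5372 -0.162   0.0608] axial -0.0671 lat [-0.0004  0.0002 -0.0002] ang 0.18 F [-3.59 -0.93  5.65] Fax 6.76
```

Emit:
arm_command(
  commands="0 0 0.005 0 0 0 8; 0 0 0.01 0 0 0 8; 0 0 0.01 0 0 0 8; 0 0 0.01 0 0 0 8",
)

```text
time: 13.02
position: [0.4788, -0.176, 0.1565]
eef_rot: [-2.621, 0.221, -1.715]
wrist_force: [-8.8, -0.5, 11.7]
finger_gap: 0.0135
grip_force: 61.6
```

Emit:
arm_command(
  commands="0 0 0.003 0 0 0 8; 0 0 0.005 0 0 0 8; 0 0 0.005 0 0 0 8; 0 0 0.005 0 0 0 8",
)

```text
time: 13.52
position: [0.4792, -0.176, 0.1558]
eef_rot: [-2.62, 0.221, -1.715]
wrist_force: [-12.3, -1.0, 14.6]
finger_gap: 0.0134
grip_force: 62.3
```

```bash
python3 -c "
from h import *
held()"
```

```text
t 13.525 tip [ 0.5387 -0.1619  0.0589] axial -0.0695 lat [-0.0002 -0.     -0.0001] ang 0.2 F [-12.31  -0.99  14.61] Fax 18.87
```

The stop is reached at about 19 N. Withdraw along the bore.

Emit:
arm_command(
  commands="0 0 -0.05 0 0 0 8; 0 0 -0.15 0 0 0 8; 0 0 -0.25 0 0 0 8; 0 0 -0.35 0 0 0 8; 0 0 -0.45 0 0 0 8; 0 0 -0.55 0 0 0 8; 0 0 -0.65 0 0 0 8; 0 0 -0.65 0 0 0 8; 0 0 -0.65 0 0 0 8",
)

```text
time: 14.65
position: [0.4117, -0.1907, 0.2643]
eef_rot: [-2.622, 0.222, -1.715]
wrist_force: [0.1, -0.0, -0.4]
finger_gap: 0.0132
grip_force: 59.4
```

```bash
python3 - <<'E'
from h import *
import shutil
held()
c=cap('wrist'); shutil.copy('wrist.pkl','w6.pkl')
H=c['hand_eye']; z=c['z_map']; v,u=np.mgrid[:400,:640]; f=K(c)
P=np.stack([(u-c['cx'])/f*z,(v-c['cy'])/f*z,z],-1)@H[:3,:3].T+H[:3,3]
m=(z>0)&(np.hypot(P[...,0],P[...,1])<.035)
for lo in (.02,.05,.06,.08,.1):
    k=P[m&(P[...,2]>lo)&(P[...,2]<lo+.01)]; print(lo,len(k),k.mean(0).round(4),np.percentile(k[:,1],[2,98]).round(4),k[:,2].max().round(4))
W=cloud(c); vv=W-C; sa=vv@ax; rr=np.linalg.norm(vv-sa[...,None]*ax,axis=-1); i=(rr<.012)&(sa<-.02)&(sa>-.09); print('plate seen',i.sum(),np.median(sa[i]) if i.any() else 0)
row([.603,.2055,.32],down(-1.774)); print(P[m&(abs(P[...,2]-.044)<.006)][:,2].round(4)[:5])
E
```

```text
t 14.65 tip [ 0.4711 -0.1765  0.1673] axial 0.0591 lat [-0.0013  0.0004 -0.0008] ang 0.15 F [ 0.13 -0.04 -0.4 ] Fax -0.4
0.02 168 [0.0087 0.0002 0.0248] [-0.0063  0.0068] 0.0299
0.05 154 [0.0081 0.0001 0.0568] [-0.0097  0.0105] 0.0599
0.06 108 [0.0084 0.0005 0.0658] [-0.0094  0.0099] 0.0699
0.08 103 [0.0082 0.0002 0.0846] [-0.0096  0.0101] 0.09
0.1 75 [ 0.0085 -0.0002  0.1048] [-0.0096  0.0096] 0.1095
plate seen 302 -0.056807311099171184
row [-2.1068 -0.4805  0.4945] [-0.1625  0.0741 -0.    ]
[0.0498 0.0499 0.049  0.05   0.0493]
```

Emit:
arm_command(
  commands="0 0 -0.2 0 0 0 8; 0 0 -0.35 0 0 0 8; 0 0 -0.35 -0.06 0.027 0 8; 0 0 -0.35 -0.1625 0.0741 0 8; 0 0 -0.35 -0.1625 0.0741 0 8; 0 0 -0.35 -0.1625 0.0741 0 8",
)

```text
time: 15.45
position: [0.3777, -0.1983, 0.3227]
eef_rot: [3.139, 0.0, -1.77]
wrist_force: [0.2, 0.4, -1.3]
finger_gap: 0.0135
grip_force: 59.4
```

```bash
python3 -c "
from h import *
held();row([.603,.2055,.32],down(-1.774))"
```

```text
t 15.45 tip [ 0.3773 -0.1975  0.2081] axial 0.1446 lat [-0.0509 -0.0106 -0.0325] ang 32.13 F [ 0.18  0.4  -1.3 ] Fax -1.24
row [-2.2018 -0.7059  0.0126] [0.0008 0.0001 0.0014]
```

Emit:
arm_command(
  commands="-1 -0.32 0 0 0 0 8; -1 -0.32 0 0 0 0 8; -1 -0.32 0 0 0 0 8; -1 -0.32 0 0 0 0 8; -1 -0.32 0 0 0 0 8",
)

```text
time: 16.08
position: [0.4785, -0.0149, 0.3236]
eef_rot: [-3.141, 0.001, -1.772]
wrist_force: [-0.1, -0.5, -0.8]
finger_gap: 0.0133
grip_force: 59.4
```

Emit:
arm_command(
  commands="-1 -0.32 0 0 0 0 8; -1 -0.32 0 0 0 0 8; -1 -0.32 0 0 0 0 8; -1 -0.32 0 0 0 0 8; -1 -0.32 0 0 0 0 8",
)

```text
time: 16.7
position: [0.5819, 0.1667, 0.3231]
eef_rot: [3.141, -0.0, -1.773]
wrist_force: [-0.6, -0.9, -1.7]
finger_gap: 0.0129
grip_force: 59.5
```

```bash
python3 - <<'E'
from h import *
s=env.state(); R0=down(-1.774); tgt=np.array([.603,.2058,0])-[*(R0.apply([-.0007,.0002,0])[:2]),0]
print(tgt,s['position'],s['time']); row([*tgt[:2],.20],R0)
E
```

```text
[0.60305462 0.20507404 0.        ] [0.58190072 0.16668689 0.32309329] 16.7
row [-0.2094 -0.0652  0.6154] [ 0.0001 -0.      0.0002]
```

Emit:
arm_command(
  commands="-0.209 -0.065 0 0 0 0 8; -0.209 -0.065 0.2 0 0 0 8; -0.209 -0.065 0.52 0 0 0 8; -0.209 -0.065 0.52 0 0 0 8; -0.209 -0.065 0.52 0 0 0 8; -0.209 -0.065 0.52 0 0 0 8",
)

```text
time: 17.45
position: [0.6044, 0.2046, 0.2238]
eef_rot: [-3.135, 0.001, -1.775]
wrist_force: [0.2, 0.3, -1.9]
finger_gap: 0.0133
grip_force: 59.4
```

```bash
python3 - <<'E'
from h import *
c=cap('wrist'); W=cloud(c); z=W[...,2]; d=np.hypot(W[...,0]-.603,W[...,1]-.2058)
t=(d<.028)&(z>.070)&(z<.079); h=cv2.convexHull((W[t][:,:2]*1000).astype(np.float32)); print('rim',t.sum(),cv2.minEnclosingCircle(h))
k=W[(d<.02)&(z>.11)&(z<.17)]; print('head',k.mean(0).round(4),k.min(0).round(4),k.max(0).round(4))
s=env.state(); print(s['position'],s['eef_rot']); row([.6031,.2051,.127],down(-1.774))
E
```

```text
rim 749 ((602.903076171875, 206.03456115722656), 22.882030487060547)
head [0.603  0.1966 0.1452] [0.5934 0.1938 0.1135] [0.6158 0.2074 0.1699]
[0.6041666  0.20480631 0.22326578] [-3.13597095e+00  1.23371357e-03 -1.77462878e+00]
row [2.000e-04 8.200e-03 4.813e-01] [-0.0018  0.0004 -0.0002]
```

Emit:
arm_command(
  commands="-0.002 0.004 0.06 0 0 0 8; -0.002 0.004 0.15 0 0 0 8; -0.002 0.004 0.25 0 0 0 8; -0.002 0.004 0.35 0 0 0 8; -0.002 0.004 0.43 0 0 0 8; -0.002 0.004 0.475 0 0 0 8; -0.002 0.004 0.475 0 0 0 8; -0.002 0.004 0.475 0 0 0 8",
)

```text
time: 18.5
position: [0.6023, 0.2054, 0.1254]
eef_rot: [-3.14, -0.001, -1.774]
wrist_force: [0.2, -0.3, -0.7]
finger_gap: 0.0132
grip_force: 59.5
```

```bash
python3 -c "
from h import *
row([.6031,.2051,.1248],down(-1.774))"
```

```text
row [ 0.0009 -0.0043  0.0029] [-0.0004 -0.0002 -0.    ]
```

Emit:
arm_command(
  commands="0 -0.002 0.004 0 0 0 8; 0 -0.002 0.004 0 0 0 8; 0 -0.002 0.004 0 0 0 16; 0 -0.002 0.004 0 0 0 20; 0 -0.002 0.004 0 0 0 35; 0 -0.002 0.004 0 0 0 60; 0 -0.002 0.004 0 0 0 60; 0 -0.002 0.004 0 0 0 60; 0 -0.002 0.004 0 0 0 60",
)

```text
time: 19.62
position: [0.6025, 0.2053, 0.1244]
eef_rot: [-3.141, -0.001, -1.774]
wrist_force: [-0.0, 0.8, 1.0]
finger_gap: 0.0598
grip_force: 0.0
```

Emit:
arm_command(
  commands="0 0 -0.08 0 0 0 60; 0 0 -0.2 0 0 0 60; 0 0 -0.4 0 0 0 60; 0 0 -0.7 0 0 0 60; 0 0 -0.7 0 0 0 60; 0 0 -0.7 0 0 0 60",
)

```text
time: 20.38
position: [0.6023, 0.2054, 0.265]
eef_rot: [-3.14, -0.001, -1.774]
wrist_force: [-1.0, 0.2, -0.0]
finger_gap: 0.0601
grip_force: 0.0
```

```bash
python3 - <<'E'
from h import *
c=cap('wrist'); cv2.imwrite('pics/w7.png',c['frame'][:,:,::-1]); W=cloud(c); z=W[...,2]; d=np.hypot(W[...,0]-.603,W[...,1]-.2058)
hsv=cv2.cvtColor(c['frame'],cv2.COLOR_RGB2HSV); wood=(d<.05)&(z>.08)&(z<.19)&(hsv[...,0]<25)&(hsv[...,1]>80)
print(wood.sum(),np.percentile(z[wood],98)); print(cv2.minAreaRect((W[wood&(z>.174)][:,:2]*1000).astype(np.float32)))
for lo in (.09,.12,.15): print(W[wood&(z>lo)&(z<lo+.02)].mean(0).round(4))
t=(d<.028)&(z>.070)&(z<.079)&~wood; print(cv2.minEnclosingCircle(cv2.convexHull((W[t][:,:2]*1000).astype(np.float32))),c['state']['time'])
E
```

```text
898 0.18089989659938083
((602.6148681640625, 205.10569763183594), (19.20232582092285, 13.303153991699219), 78.14982604980469)
[0.6006 0.1964 0.0998]
[0.6009 0.1965 0.1301]
[0.6009 0.1964 0.1603]
((603.1235961914062, 206.07859802246094), 22.88312339782715) 20.375
```

View pics/w7.png

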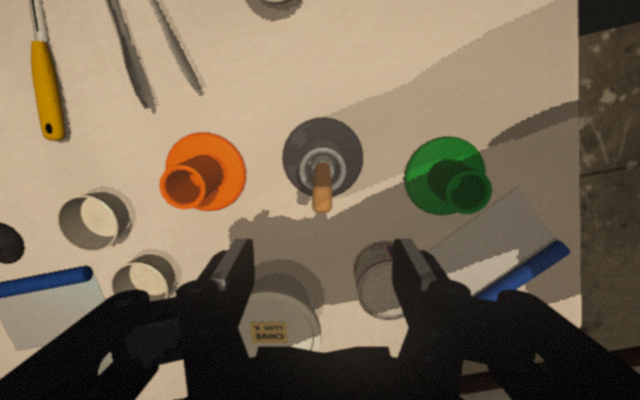

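The brush stands upright in the grey pot at (322,190), its end at z = 0.181, centred within about 1 mm. The gripper is clear.

```bash
python3 -c "
from plant import env
print(env.hand_in())"
```

```text
the job is handed in; nothing more can be done
None
```

I dipped the brush down the bore and pressed the plate to its stop at about 19 N; it sprang back, the brush is home in its pot and released, and I handed the job in at about 20 s (no verdict shown).

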